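# Steady the rocking charging plate

### The arm

A 6-joint arm with a two-finger parallel gripper is mounted at the origin on the work surface. World frame = base frame: x ahead of the robot, y to its left, z up, the work surface at z = 0. Lengths are in mm, angles in rad, forces in N, time in s.
With the tool pointing down it reaches from about 275 to 750 mm from the base axis. Payload 10.2 kg.
Tool frame: the origin (TCP) lies at the very end of the fingers, on their centre line; the grasp point (between the pads) lies 19 mm behind it; z points along the fingers, y is the line along which they close (so a half turn about z gives the same grasp; the last joint's range is limited). The gripper opens to 85 mm and grips with 20 to 120 N. Pads are 22 mm wide; open, the fingers measure 114 mm over their backs; the gripper's body (76 mm by 85 mm) begins 54 mm behind the grasp point. The pads swing forward as they close: fully open they stand 13 mm farther back than shut.
Start: joints at [-1.389, 0.313, 1.498, -0, 1.331, -0.223], TCP at [206.751, -482.582, 231.294] pointing down, gripper open.
Joint ranges: [-2.94, 2.94], [-0.97, 2.17], [0.19, 2.56], [-1.23, 4.37], [0.02, 3.11], [-2.88, 2.88]. Speed limits (rad/s): [2.39, 2.39, 3.01, 3.14, 3.14, 3.14].

### API

Orientations are given as a unit quaternion [w, x, y, z].
In Python, from rig import telemetry, optics, ctrl gives the robot as it stands.
- The arm moves only by the tool servo_tool, never from a script. Its argument "deltas" is a list of rows, each a list of 3 entries, a list of its own where there are three numbers: the shift along the tool's x, y, z in units of 20 cm (1.0 is 20 cm), then the turn, a rotation vector about the tool's x, y, z in units of 90 degrees (1.0 is 90 degrees), then the opening, from 0 (shut) to 1 (fully open). A call has 1 to 8 rows; each row shifts and turns the commanded pose from where the row before left it, along the tool's axes as they then stand; what a row does not reach is not made up. A row lasts 1/10 s, in which the tool goes at most 50 mm and 8.59 degrees, less where a joint would pass 70% of its speed; a pose out of reach is approached as far as the arm can. A call with a number of a shift or a turn outside -1 to 1 is refused whole. A call with a gripper value outside its range is refused whole. The fingers move at their own pace and stop on an object; "squeeze" is the grip in N (left out, the last holds). Time passes only in rows, so rows that do not move let the fingers close. It gives the time, the measured TCP pose, the force, the opening and the grip force at its end, in the units of the state.
- telemetry.sense(): the state, without advancing time (a new reading comes with each control period).
- optics.capture(name): name is "scene" or "top"; returns the picture (420x560x3 uint8, blue, green, red); there is no depth.
- optics.camera_model(name): a dict with "vfov" (degrees; the focal length in pixels is half the picture's height over the tangent of half this angle, whatever the lens; pixels are square), "cx", "cy" (the principal point, pixels), "dist" ([k1, k2, p1, p2, k3] as OpenCV has them; the pictures are not rectified), "R" (3x3) and "t" (3): a world point X has camera coordinates R X + t. Camera axes: x right, y down, z forward; pixel columns grow to the right and rows downward; lengths in mm; the calibration is good to about 2 mm. A picture is of the moment at which its call begins. camera_model takes no time and is no camera call.
- ctrl.finish_job(): hands the job in; it is judged then, once.
The state is a dict: "time_s": time; "joints": joint angles; "dq": joint speeds; "tau": joint torques, N m; "eef_pos": TCP position; "ee_rot": TCP orientation; "force": force on the tool from outside, world axes, zero at the start; "wrist_torque": the same for the moment, N m; "grip_width": opening from 0.0 (shut) to 1.0 (fully open); "grip_force": force on a finger pad.
Only numpy, scipy, OpenCV 4.12 (cv2) and the standard library are available. Lean on these libraries where they do the work, as an engineer would, in place of code of your own. Each camera call takes 0.05 s, during which the arm holds its last target. There are 200 camera calls.

### The job

One corner of the white charging plate in the teak dock rocks. Press down on the plate's corners with the closed fingertips to find the one that gives, then press the brass shim standing at that corner down flat, flush with the plate. Leave the other three shims standing, do not lift the plate, and leave the handset, bottle opener and flip phone where they are.

Things in the scene. Friction and masses are not known exactly. Their poses are not given: they have to be found in the camera images.
- dock: teak charging dock, fixed: an open square well 234 x 234 mm outside, walls 12 mm thick, rim 50 mm above the shelf top, cork floor 20 mm above it. Origin at the middle of the well on the shelf top; x points away from the robot to the hinges (near = -x, far = +x), y to the left. Its cork-faced lid lies folded right back beyond the far wall, no higher than 53 mm. The charging plate lies in the well
- plate: white charging plate, loose, about 120 g, 170 x 170 x 8 mm, with a 36 x 36 mm square notch cut out of each corner; origin at the centre of its underside, 32 mm above the shelf top, top at 40 mm. It rests on four dark pads under its corners, between low brass rails at mid-side (2 mm above its top). Any one corner, not to be told by eye, is springy; the other three are firm
- corner_near_left (a point): point on the plate's top face where its near left corner can be pressed, 43 mm from the plate's centre along both x and y, just inside the notch; moves with the plate
- corner_near_right (a point): point on the plate's top face where its near right corner can be pressed, 43 mm from the plate's centre along both x and y, just inside the notch; moves with the plate
- corner_far_left (a point): point on the plate's top face where its far left corner can be pressed, 43 mm from the plate's centre along both x and y, just inside the notch; moves with the plate
- corner_far_right (a point): point on the plate's top face where its far right corner can be pressed, 43 mm from the plate's centre along both x and y, just inside the notch; moves with the plate
- shim_near_left (a point): centre of the top of the near left shim as it stands, 47 mm above the shelf top (a fixed point, it does not sink): a round brass peg 18 mm in diameter, 7 mm above the plate's top, 9 mm clear of the notch's sides. Pressed down with more than 5 N it slides 7 mm to a stop, flush with the plate's top, and stays where it is left
- shim_near_right (a point): centre of the top of the near right shim as it stands, 47 mm above the shelf top (a fixed point, it does not sink): a round brass peg 18 mm in diameter, 7 mm above the plate's top, 9 mm clear of the notch's sides. Pressed down with more than 5 N it slides 7 mm to a stop, flush with the plate's top, and stays where it is left
- shim_far_left (a point): centre of the top of the far left shim as it stands, 47 mm above the shelf top (a fixed point, it does not sink): a round brass peg 18 mm in diameter, 7 mm above the plate's top, 9 mm clear of the notch's sides. Pressed down with more than 5 N it slides 7 mm to a stop, flush with the plate's top, and stays where it is left
- shim_far_right (a point): centre of the top of the far right shim as it stands, 47 mm above the shelf top (a fixed point, it does not sink): a round brass peg 18 mm in diameter, 7 mm above the plate's top, 9 mm clear of the notch's sides. Pressed down with more than 5 N it slides 7 mm to a stop, flush with the plate's top, and stays where it is left
- rocker_give (a joint): how far the springy pad under the rocking corner is pressed down, m: 0 at rest, 0.007 fully down. Pressed with about 2 to 4 N at its corner point, that corner sinks to a stop, about 3 mm at that point and 7 mm at the plate's edge (the opposite corner rises), and it comes back up when let go; after that corner's shim has been pressed flat the pad is blocked and stays near 0
- rocker_shim (a joint): travel of the shim at the rocking corner (wherever that is), m: 0 standing, 0.007 flat
- sound1_shim (a joint): travel of the shim at one of the three firm corners (number 1, at no particular place), m: 0 standing, 0.007 flat
- sound2_shim (a joint): travel of the shim at one of the three firm corners (number 2, at no particular place), m: 0 standing, 0.007 flat
- sound3_shim (a joint): travel of the shim at one of the three firm corners (number 3, at no particular place), m: 0 standing, 0.007 flat
- handset: cream bakelite telephone handset lying on the shelf left of the dock, 216 x 60 x 46 mm, loose; origin at the centre of its underside, long along its x
- opener: pewter bottle opener lying flat right of the dock, 127 x 38 x 7 mm, loose; origin on its underside, long along its x
- phone: closed silver flip phone lying right of the dock, about 98 x 48 x 20 mm, loose; origin at the centre of its underside, long along its x
There are look-alikes about, which are no part of the job. There is more than one size of the plate; the job needs the largest.

How it is judged:
By the outcome, as a careful person would: the job done as asked, in the order asked, and still so for the second after the job is handed in, with the robot touching nothing.
It also fails if it takes over 45 s, if anything falls off the work surface, if the arm or the gripper's body presses on something with over 40 N, if the wrist force passes 120 N, or if a joint passes its speed limit or range.

## Working session

There is one attempt and no reset: what is moved stays moved. The work goes in short steps, Python scripts to look and compute and a tool call to move; the robot and the scene stay as the last step left them, time stands still between calls to the robot, and variables do not carry over. Pictures are saved under pics/ and viewed, at most 10 in all, crops included, and the job is handed in when it is done.

Besides the shell and the picture viewer there is one more tool, called after "Emit:" by a JSON object that holds its "method" and its "body", one argument or row to a line. servo_tool: Moves the arm, as the interface text tells. Its arguments: {"type":"object","properties":{"deltas":{"type":"array"},"squeeze":{"type":"number"}},"required":["deltas"]}

```bash
mkdir -p pics
python3 - <<'E'
from rig import telemetry, optics, ctrl
import cv2
for n in("scene","top"):
    cv2.imwrite(f"pics/{n}0.png",optics.capture(n)); m=optics.camera_model(n); print(n,m)
print(telemetry.sense())
E
```

```text
scene {'vfov': 57.35730326015131, 'cx': 280.82134804316684, 'cy': 209.42757480310667, 'dist': array([-0.01831773,  0.        ,  0.        ,  0.        ,  0.        ]), 'R': array([[ 0.89517049,  0.4455817 , -0.01125813],
       [ 0.23927964, -0.50171436, -0.83128092],
       [-0.37605193,  0.7414443 , -0.55573851]]), 't': array([-473.22537332,  -56.44623043, 1134.61566697])}
top {'vfov': 53.85174057793375, 'cx': 278.0185425638035, 'cy': 210.21494401848875, 'dist': array([0.02882552, 0.        , 0.        , 0.        , 0.        ]), 'R': array([[ 9.41566879e-04, -9.99999554e-01,  6.73572790e-05],
       [-9.98080726e-01, -9.43930876e-04, -6.19190893e-02],
       [ 6.19191253e-02, -8.92703820e-06, -9.98081170e-01]]), 't': array([ 18.82359953, 503.40490851, 903.11752266])}
{'time_s': 0.1, 'joints': array([-1.38941298e+00,  3.13381258e-01,  1.49835836e+00,  6.91086747e-06,
        1.33100342e+00, -2.23404705e-01]), 'dq': array([ 0.00217193, -0.0024649 , -0.00298207,  0.00067526, -0.00146183,
        0.00024465]), 'tau': array([ 2.58437234e-03, -4.12900078e+01, -2.60144252e+01, -1.83578290e-04,
        2.99321713e-03,  1.55252553e-05]), 'eef_pos': array([ 206.70325597, -482.34604056,  230.79988356]), 'ee_rot': array([-5.74998061e-04,  9.79588154e-01,  2.01014225e-01,  1.54397105e-05]), 'force': array([-0.33485156, -0.21874639,  0.36889268]), 'wrist_torque': array([-0.02488455,  0.04584873,  0.03528682]), 'grip_force': 0.0, 'grip_width': 1.0009947513407906}
```

View pics/top0.png

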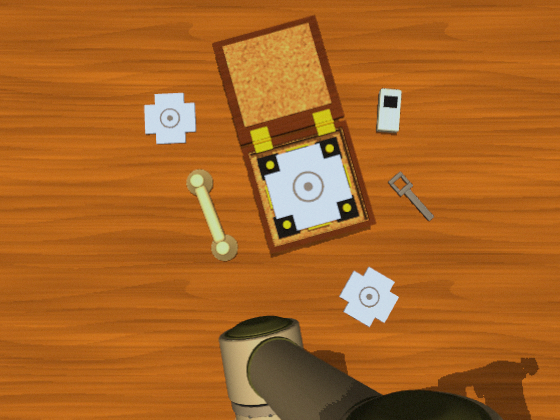

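View pics/scene0.png

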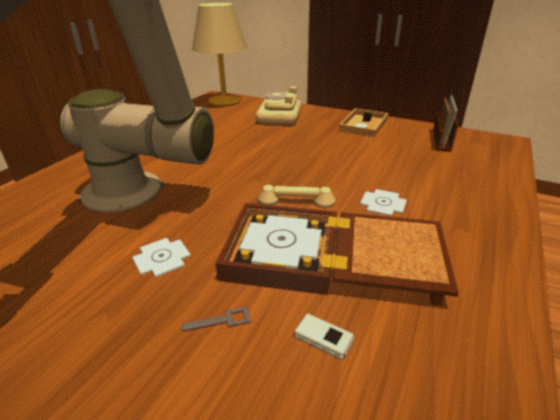

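The top view shows three white plates. They are the dock plate at (308,186), which is the largest and sits in the dock, and loose look-alikes at (170,118) and (369,297). I choose the dock plate. Its shims are near (270,165), (330,148), (347,208) and (287,225).

```bash
cat > h.py <<'E'
import numpy as np, cv2
from rig import telemetry, optics, ctrl
from scipy.spatial.transform import Rotation as Ro
def cam(n):
    m=optics.camera_model(n); f=210/np.tan(np.radians(m["vfov"]/2))
    return np.array([[f,0,m["cx"]],[0,f,m["cy"]],[0,0,1]]),np.array(m["dist"]),np.array(m["R"]),np.array(m["t"])
def back(n,uv,z):
    K,d,R,t=cam(n); p=cv2.undistortPoints(np.array([[uv]],float),K,d)[0,0]
    r=R.T@np.array([*p,1]); o=-R.T@t; return o+r*(z-o[2])/r[2]
def proj(n,X):
    K,d,R,t=cam(n); return cv2.projectPoints(np.array(X,float).reshape(-1,3),cv2.Rodrigues(R)[0],t,K,d)[0][:,0]
E
python3 - <<'E'
from h import *
im=cv2.imread("pics/top0.png"); hsv=cv2.cvtColor(im,cv2.COLOR_BGR2HSV)
P={}
for k,(u,v) in dict(FL=(270,165),FR=(330,148),NR=(347,208),NL=(287,225)).items():
    w=hsv[v-7:v+8,u-7:u+8]; mk=((w[...,1]>120)&(w[...,2]>100)&(abs(w[...,0].astype(int)-28)<8))
    y,x=np.nonzero(mk); c=(u-7+x.mean(),v-7+y.mean()); P[k]=back("top",c,47); print(k,mk.sum(),c,P[k].round(1))
L=dict(FL=(67,67),FR=(67,-67),NR=(-67,-67),NL=(-67,67))
C=np.mean(list(P.values()),0)[:2]
yaw=np.angle(sum(complex(*(P[k][:2]-C))*complex(*L[k]).conjugate() for k in L))
c,s=np.cos(yaw),np.sin(yaw);R=np.array([[c,-s],[s,c]])
print("C",C,"yaw",np.degrees(yaw),[np.linalg.norm(P[k][:2]-C-R@np.array(L[k])).round(2) for k in L])
for k in L: print(k,"corner",(C+R@np.array(L[k])*43/67).round(1),"shim",(C+R@np.array(L[k])).round(1))
# plate centre from white
w=((hsv[...,1]<60)&(hsv[...,2]>150)).astype(np.uint8); w[:,:255]=0;w[:,362:]=0;w[:130]=0;w[240:]=0
w=cv2.morphologyEx(w,cv2.MORPH_CLOSE,np.ones((15,15)));y,x=np.nonzero(w);print("plate",back("top",(x.mean(),y.mean()),40),len(x))
a=cv2.resize(im[110:270,220:400],None,fx=4,fy=3.75,interpolation=cv2.INTER_CUBIC)[:600]
cv2.imwrite("pics/crop0.png",a)
E
```

```text
FL 56 (np.float64(269.75), np.float64(164.57142857142858)) [600.2  37.3  47. ]
FR 64 (np.float64(329.15625), np.float64(147.9375)) [636.6 -91.2  47. ]
NR 59 (np.float64(346.5593220338983), np.float64(207.1864406779661)) [ 508.1 -127.7   47. ]
NL 58 (np.float64(286.5), np.float64(224.13793103448276)) [471.6   1.1  47. ]
C [554.10603161 -45.14748546] yaw 15.794728448626635 [np.float64(0.34), np.float64(0.3), np.float64(0.25), np.float64(0.19)]
FL corner [583.8   7.9] shim [600.3  37.6]
FR corner [607.2 -74.8] shim [636.8 -91.4]
NR corner [524.4 -98.2] shim [ 507.9 -127.9]
NL corner [501.  -15.5] shim [471.4   1.1]
plate [553.82720119 -45.09818476  40.        ] 5170
```

View pics/crop0.png

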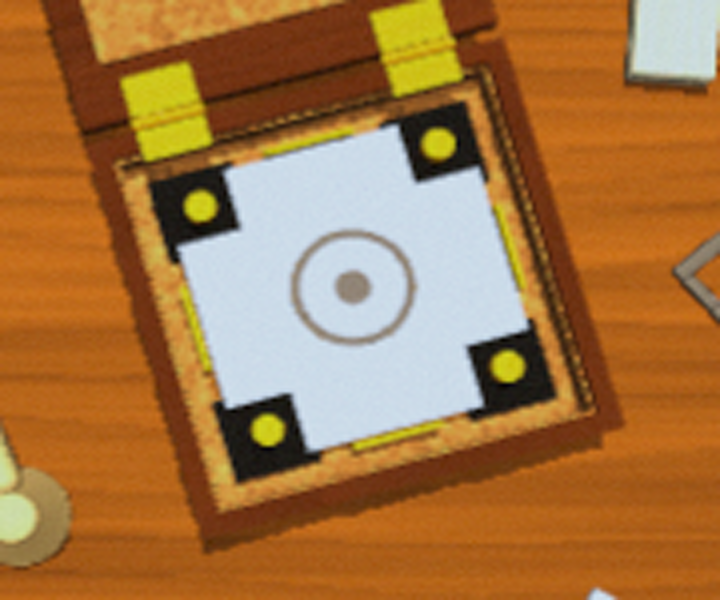

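The crop confirms the choice: four shims fit the 134 mm square to 0.3 mm, and the plate is centred with them. First I turn the tool to the dock's yaw and shut the fingers. The tool axes then equal dock x, -y and down.

Emit:
{"method": "servo_tool", "body": {
  "deltas": [
    [[0, 0, 0], [0, 0, 0.082], 0],
    [[0.171, -0.118, 0.06], [0, 0, 0], 0],
    [[0.171, -0.118, 0.06], [0, 0, 0], 0],
    [[0.171, -0.118, 0.06], [0, 0, 0], 0],
    [[0.171, -0.118, 0.06], [0, 0, 0], 0],
    [[0.171, -0.118, 0.06], [0, 0, 0], 0],
    [[0.171, -0.118, 0.06], [0, 0, 0], 0],
    [[0.171, -0.118, 0.06], [0, 0, 0], 0]
  ],
  "squeeze": 20
}}

```text
time_s: 0.9
eef_pos: [392.8, -256.8, 146.7]
ee_rot: [-0.0, 0.991, 0.137, -0.0]
force: [0.9, -0.2, 0.1]
grip_width: 0.001
grip_force: 0.0
```

Emit:
{"method": "servo_tool", "body": {
  "deltas": [
    [[0.171, -0.118, 0.06], [0, 0, 0], 0],
    [[0.171, -0.118, 0.06], [0, 0, 0], 0],
    [[0.171, -0.118, 0.06], [0, 0, 0], 0],
    [[0.171, -0.118, 0.06], [0, 0, 0], 0],
    [[0.171, -0.118, 0.06], [0, 0, 0], 0],
    [[0, 0, 0], [0, 0, 0], 0],
    [[0, 0, 0], [0, 0, 0], 0]
  ]
}}

```text
time_s: 1.6
eef_pos: [524.3, -97.8, 86.8]
ee_rot: [-0.0, 0.99, 0.138, -0.001]
force: [-0.2, -0.8, 0.1]
grip_width: -0.002
grip_force: 0.0
```

```bash
cat >> h.py <<'E'
C=np.array([554.1,-45.15]); YAW=np.radians(15.8)
def where():
    s=telemetry.sense(); d=s["eef_pos"][:2]-C; c,n=np.cos(YAW),np.sin(YAW)
    R=Ro.from_quat(s["ee_rot"],scalar_first=True).as_matrix()
    print("t",s["time_s"],"dock xy",(c*d[0]+n*d[1]).round(1),(-n*d[0]+c*d[1]).round(1),"z",s["eef_pos"][2].round(2),"F",s["force"].round(2),"toolx yaw",np.degrees(np.arctan2(R[1,0],R[0,0])).round(2),"tz",R[:,2].round(3),"g",s["grip_width"])
E
python3 -c "
from h import *
where()
cv2.imwrite('pics/t1.png',cv2.resize(optics.capture('scene')[180:320,180:380],None,fx=4,fy=4,interpolation=2))"
```

```text
t 1.6 dock xy -43.0 -42.5 z 86.78 F [-0.15 -0.83  0.07] toolx yaw 15.91 tz [-0.001  0.    -1.   ] g -0.002005095208107354
```

View pics/t1.png

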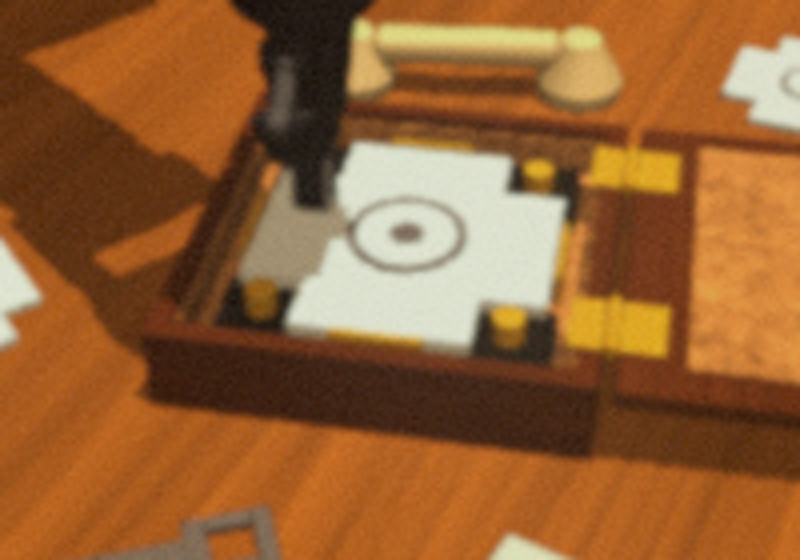

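The view shows the closed fingertip above the near right corner, clear of its shim. I descend in small steps there and watch the force.

Emit:
{"method": "servo_tool", "body": {
  "deltas": [
    [[0, 0, 0.1], [0, 0, 0], 0],
    [[0, 0, 0.1], [0, 0, 0], 0],
    [[0, 0, 0.01], [0, 0, 0], 0],
    [[0, 0, 0], [0, 0, 0], 0],
    [[0, 0, 0], [0, 0, 0], 0]
  ]
}}

```text
time_s: 2.15
eef_pos: [524.8, -99.0, 46.5]
ee_rot: [0.0, 0.991, 0.137, 0.001]
force: [0.0, 0.4, -0.7]
grip_width: -0.0
grip_force: 0.0
```

Emit:
{"method": "servo_tool", "body": {
  "deltas": [
    [[0, 0, 0.01], [0, 0, 0], 0],
    [[0, 0, 0.01], [0, 0, 0], 0],
    [[0, 0, 0], [0, 0, 0], 0]
  ]
}}

```text
time_s: 2.45
eef_pos: [524.4, -98.2, 41.3]
ee_rot: [-0.0, 0.99, 0.138, -0.0]
force: [0.1, -0.2, -0.7]
grip_width: 0.002
grip_force: 0.0
```

Emit:
{"method": "servo_tool", "body": {
  "deltas": [
    [[0, 0, 0.005], [0, 0, 0], 0],
    [[0, 0, 0], [0, 0, 0], 0]
  ]
}}

```text
time_s: 2.65
eef_pos: [524.4, -98.2, 40.2]
ee_rot: [-0.0, 0.99, 0.138, -0.0]
force: [-0.3, -0.0, -0.4]
grip_width: 0.001
grip_force: 0.0
```

Emit:
{"method": "servo_tool", "body": {
  "deltas": [
    [[0, 0, 0.005], [0, 0, 0], 0],
    [[0, 0, 0], [0, 0, 0], 0]
  ]
}}

```text
time_s: 2.85
eef_pos: [524.5, -98.4, 39.4]
ee_rot: [0.0, 0.99, 0.138, -0.0]
force: [-0.9, -0.5, 3.3]
grip_width: 0.001
grip_force: 1.2
```

Emit:
{"method": "servo_tool", "body": {
  "deltas": [
    [[0, 0, 0.005], [0, 0, 0], 0],
    [[0, 0, 0], [0, 0, 0], 0]
  ]
}}

```text
time_s: 3.05
eef_pos: [524.4, -98.5, 38.3]
ee_rot: [0.0, 0.99, 0.138, -0.0]
force: [-1.7, -2.0, 3.9]
grip_width: 0.0
grip_force: 1.8
```

Emit:
{"method": "servo_tool", "body": {
  "deltas": [
    [[0, 0, 0.005], [0, 0, 0], 0],
    [[0, 0, 0], [0, 0, 0], 0]
  ]
}}

```text
time_s: 3.25
eef_pos: [524.5, -98.5, 37.3]
ee_rot: [0.0, 0.99, 0.138, -0.0]
force: [-2.6, -3.0, 4.5]
grip_width: 0.001
grip_force: 2.2
```

Emit:
{"method": "servo_tool", "body": {
  "deltas": [
    [[0, 0, 0.004], [0, 0, 0], 0],
    [[0, 0, 0], [0, 0, 0], 0]
  ]
}}

```text
time_s: 3.45
eef_pos: [524.5, -98.5, 37.0]
ee_rot: [0.0, 0.99, 0.138, 0.0]
force: [-3.9, -2.8, 7.3]
grip_width: 0.001
grip_force: 4.5
```

```bash
python3 -c "
from h import *
where()"
```

```text
t 3.45 dock xy -43.0 -43.3 z 36.97 F [-3.93 -2.79  7.27] toolx yaw 15.82 tz [ 0. -0. -1.] g 0.0011034309962220583
```

This corner sinks about 3 mm at about 4 N and then stops, as the springy one should. To be sure, I compare it with the near left corner.

Emit:
{"method": "servo_tool", "body": {
  "deltas": [
    [[0, 0, -0.07], [0, 0, 0], 0],
    [[0, 0, -0.07], [0, 0, 0], 0],
    [[0, -0.215, 0], [0, 0, 0], 0],
    [[0, -0.215, 0], [0, 0, 0], 0],
    [[0, 0, 0], [0, 0, 0], 0],
    [[0, 0, 0.06], [0, 0, 0], 0],
    [[0, 0, 0.055], [0, 0, 0], 0],
    [[0, 0, 0], [0, 0, 0], 0]
  ]
}}

```text
time_s: 4.25
eef_pos: [501.1, -16.3, 40.3]
ee_rot: [-0.0, 0.991, 0.137, -0.0]
force: [-0.2, -0.8, -0.1]
grip_width: -0.002
grip_force: 0.0
```

Emit:
{"method": "servo_tool", "body": {
  "deltas": [
    [[0, 0, 0.006], [0, 0, 0], 0],
    [[0, 0, 0], [0, 0, 0], 0]
  ]
}}

```text
time_s: 4.45
eef_pos: [501.2, -16.4, 40.0]
ee_rot: [-0.0, 0.991, 0.137, -0.0]
force: [-4.2, 0.7, 10.9]
grip_width: -0.002
grip_force: 5.1
```

Emit:
{"method": "servo_tool", "body": {
  "deltas": [
    [[0, 0, 0.005], [0, 0, 0], 0],
    [[0, 0, 0], [0, 0, 0], 0]
  ]
}}

```text
time_s: 4.65
eef_pos: [501.2, -16.4, 39.9]
ee_rot: [-0.0, 0.991, 0.137, -0.0]
force: [-8.0, 1.3, 21.2]
grip_width: -0.004
grip_force: 10.9
```

Emit:
{"method": "servo_tool", "body": {
  "deltas": [
    [[0, 0, 0.005], [0, 0, 0], 0],
    [[0, 0, 0], [0, 0, 0], 0]
  ]
}}

```text
time_s: 4.85
eef_pos: [501.2, -16.4, 39.9]
ee_rot: [0.0, 0.991, 0.137, -0.0]
force: [-11.1, 1.5, 33.6]
grip_width: 0.002
grip_force: 16.7
```

Near left is firm: it holds at 40 mm under 33 N. So near right rocks. I lift, go over the near right shim at dock (-67, -67), and check the position before pressing.

Emit:
{"method": "servo_tool", "body": {
  "deltas": [
    [[0, 0, -0.08], [0, 0, 0], 0],
    [[0, 0, -0.08], [0, 0, 0], 0],
    [[-0.04, 0.19, 0], [0, 0, 0], 0],
    [[-0.04, 0.18, 0], [0, 0, 0], 0],
    [[-0.04, 0.18, 0], [0, 0, 0], 0],
    [[0, 0, 0], [0, 0, 0], 0],
    [[0, 0, 0], [0, 0, 0], 0]
  ]
}}

```text
time_s: 5.55
eef_pos: [507.5, -128.8, 69.2]
ee_rot: [-0.001, 0.991, 0.136, -0.001]
force: [-0.9, 0.4, -0.6]
grip_width: -0.002
grip_force: 0.0
```

```bash
python3 -c "
from h import *
where()"
```

```text
t 5.55 dock xy -67.6 -67.8 z 69.22 F [-0.95  0.36 -0.6 ] toolx yaw 15.67 tz [-0.001  0.001 -1.   ] g -0.0023824837725195847
```

Emit:
{"method": "servo_tool", "body": {
  "deltas": [
    [[0, 0, 0.05], [0, 0, 0], 0],
    [[0, 0, 0.045], [0, 0, 0], 0],
    [[0, 0, 0], [0, 0, 0], 0],
    [[0, 0, 0.01], [0, 0, 0], 0],
    [[0, 0, 0], [0, 0, 0], 0]
  ]
}}

```text
time_s: 6.05
eef_pos: [507.9, -127.6, 49.2]
ee_rot: [-0.0, 0.99, 0.138, -0.0]
force: [-0.2, 0.0, 0.5]
grip_width: -0.001
grip_force: 0.0
```

Emit:
{"method": "servo_tool", "body": {
  "deltas": [
    [[0, 0, 0.01], [0, 0, 0], 0],
    [[0, 0, 0.01], [0, 0, 0], 0],
    [[0, 0, 0], [0, 0, 0], 0]
  ]
}}

```text
time_s: 6.35
eef_pos: [508.1, -127.9, 45.4]
ee_rot: [0.0, 0.99, 0.138, 0.0]
force: [2.1, 0.9, 0.6]
grip_width: -0.0
grip_force: 0.7
```

Emit:
{"method": "servo_tool", "body": {
  "deltas": [
    [[0, 0, 0.01], [0, 0, 0], 0],
    [[0, 0, 0.005], [0, 0, 0], 0],
    [[0, 0, 0], [0, 0, 0], 0]
  ]
}}

```text
time_s: 6.65
eef_pos: [508.1, -127.9, 42.3]
ee_rot: [0.0, 0.99, 0.138, 0.0]
force: [0.5, 0.6, 2.6]
grip_width: -0.004
grip_force: 1.6
```

Emit:
{"method": "servo_tool", "body": {
  "deltas": [
    [[0, 0, 0.01], [0, 0, 0], 0],
    [[0, 0, 0.005], [0, 0, 0], 0],
    [[0, 0, 0], [0, 0, 0], 0]
  ]
}}

```text
time_s: 6.95
eef_pos: [508.2, -128.0, 39.9]
ee_rot: [0.0, 0.99, 0.138, 0.0]
force: [-1.7, 1.7, 11.1]
grip_width: 0.001
grip_force: 5.5
```

Emit:
{"method": "servo_tool", "body": {
  "deltas": [
    [[0, 0, 0.005], [0, 0, 0], 0],
    [[0, 0, 0], [0, 0, 0], 0]
  ]
}}

```text
time_s: 7.15
eef_pos: [508.3, -128.0, 39.8]
ee_rot: [0.0, 0.99, 0.138, 0.0]
force: [-5.6, 3.6, 20.9]
grip_width: 0.0
grip_force: 10.4
```

The shim is at its stop at 39.8 mm with 21 N on it. I lift and re-press the corner to confirm that the pad is blocked.

Emit:
{"method": "servo_tool", "body": {
  "deltas": [
    [[0, 0, -0.07], [0, 0, 0], 0],
    [[0, 0, -0.07], [0, 0, 0], 0],
    [[0.12, -0.12, 0], [0, 0, 0], 0],
    [[0, 0, 0], [0, 0, 0], 0],
    [[0, 0, 0.06], [0, 0, 0], 0],
    [[0, 0, 0.06], [0, 0, 0], 0],
    [[0, 0, 0.01], [0, 0, 0], 0],
    [[0, 0, 0], [0, 0, 0], 0]
  ]
}}

```text
time_s: 7.95
eef_pos: [523.7, -98.7, 39.2]
ee_rot: [-0.0, 0.991, 0.137, -0.001]
force: [-1.2, -0.1, 1.7]
grip_width: 0.0
grip_force: 1.1
```

Emit:
{"method": "servo_tool", "body": {
  "deltas": [
    [[0, 0, 0.004], [0, 0, 0], 0],
    [[0, 0, 0], [0, 0, 0], 0]
  ]
}}

```text
time_s: 8.15
eef_pos: [523.8, -98.7, 39.0]
ee_rot: [-0.0, 0.991, 0.137, -0.001]
force: [-2.3, -0.9, 5.8]
grip_width: -0.001
grip_force: 2.3
```

Emit:
{"method": "servo_tool", "body": {
  "deltas": [
    [[0, 0, -0.1], [0, 0, 0], 0],
    [[0, 0, -0.2], [0, 0, 0], 0],
    [[-0.17, 0.12, -0.1], [0, 0, 0], 0],
    [[-0.17, 0.12, -0.1], [0, 0, 0], 0],
    [[-0.17, 0.12, -0.1], [0, 0, 0], 0],
    [[-0.17, 0.12, 0], [0, 0, 0], 0],
    [[-0.17, 0.12, 0], [0, 0, 0], 0],
    [[-0.17, 0.12, 0], [0, 0, 0], 0]
  ]
}}

```text
time_s: 8.95
eef_pos: [365.8, -293.6, 159.0]
ee_rot: [-0.0, 0.991, 0.137, -0.0]
force: [1.0, -0.6, -0.2]
grip_width: 0.004
grip_force: 0.0
```

Emit:
{"method": "servo_tool", "body": {
  "deltas": [
    [[-0.17, 0.12, 0], [0, 0, 0], 0],
    [[-0.17, 0.12, 0], [0, 0, 0], 0],
    [[0, 0, 0], [0, 0, 0], 0],
    [[0, 0, 0], [0, 0, 0], 0]
  ]
}}

```text
time_s: 9.35
eef_pos: [314.4, -357.3, 158.8]
ee_rot: [-0.001, 0.991, 0.136, -0.0]
force: [0.4, 0.4, 0.1]
grip_width: -0.006
grip_force: 0.0
```

```bash
python3 -c "
from h import *
where()
a=optics.capture('top')[10:260,140:440];b=optics.capture('scene')[180:320,180:380]
cv2.imwrite('pics/e1.png',cv2.resize(b,None,fx=4,fy=4,interpolation=2))
o=cv2.imread('pics/top0.png')[10:260,140:440]
cv2.imwrite('pics/e2.png',cv2.resize(np.hstack([o,a]),(800,333)))
"
```

```text
t 9.35 dock xy -315.6 -235.1 z 158.81 F [0.36 0.38 0.11] toolx yaw 15.69 tz [-0.     0.001 -1.   ] g -0.006149304198660018
```

View pics/e1.png

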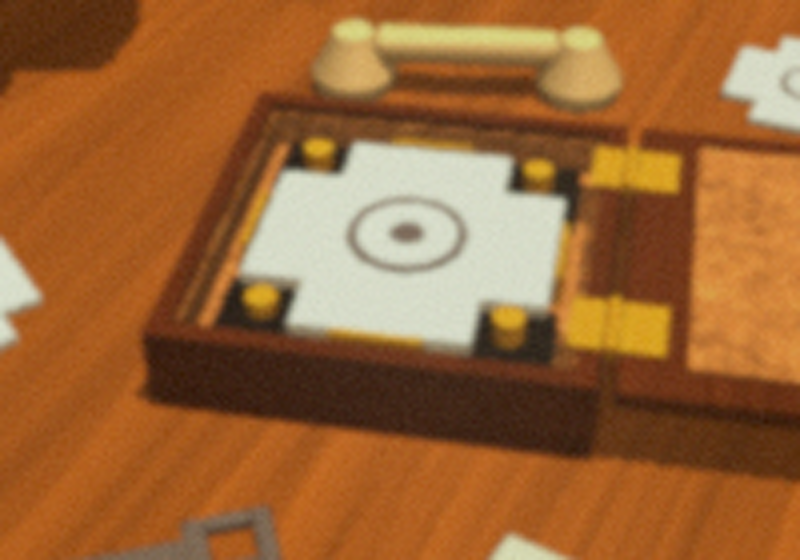

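View pics/e2.png

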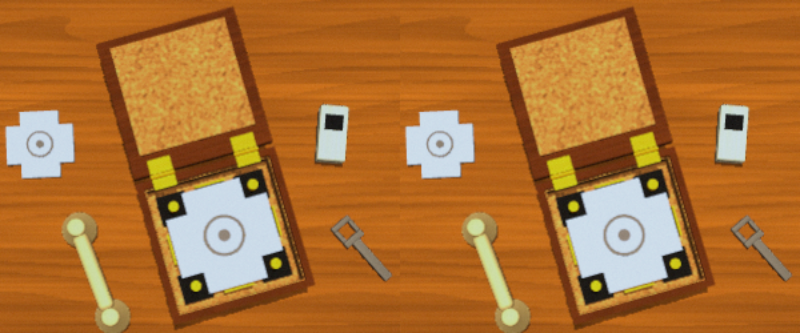

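The objects look unmoved and three shims stand. The near right shim, at (260,300) in the scene crop, is hard to judge by eye, so I measure its top in both pictures.

```bash
python3 -c "
from h import *
o=cv2.imread('pics/scene0.png');a=optics.capture('scene');c,s=np.cos(YAW),np.sin(YAW)
tiles=[]
for k,x,y in (('NR',-67,-67),('NL',-67,67),('FR',67,-67),('FL',67,67)):
    w=[C[0]+c*x-s*y,C[1]+s*x+c*y]
    p=proj('scene',[w+[47],w+[40]]);u,v=p[0].astype(int)
    r=[]
    for im in(o,a):
        h=cv2.cvtColor(im[v-12:v+16,u-12:u+13],cv2.COLOR_BGR2HSV)
        m=(h[...,1]>120)&(h[...,2]>70)&(abs(h[...,0].astype(int)-25)<8); m[:, :4]=0;m[:,-4:]=0
        r.append((v-12+np.nonzero(m)[0].mean()).round(2)); r.append(int(m.sum()))
        tiles.append(cv2.resize(im[v-12:v+16,u-12:u+13],(190,213),interpolation=2))
    print(k,p.round(1).tolist(),r)
cv2.imwrite('pics/cmp.png',np.vstack([np.hstack(tiles[:4]),np.hstack(tiles[4:])]))
where()"
```

```text
NR [[245.3, 251.5], [245.5, 254.0]] [np.float64(251.58), 60, np.float64(253.03), 65]
NL [[259.7, 216.3], [259.8, 218.7]] [np.float64(217.51), 51, np.float64(217.02), 46]
FR [[307.4, 258.6], [307.4, 261.2]] [np.float64(259.95), 61, np.float64(259.9), 62]
FL [[314.7, 221.8], [314.6, 224.2]] [np.float64(223.56), 50, np.float64(223.55), 53]
t 9.5 dock xy -314.2 -234.4 z 159.22 F [-0.17  0.54 -0.36] toolx yaw 15.89 tz [-0.     0.001 -1.   ] g 0.002872216593917131
```

View pics/cmp.png

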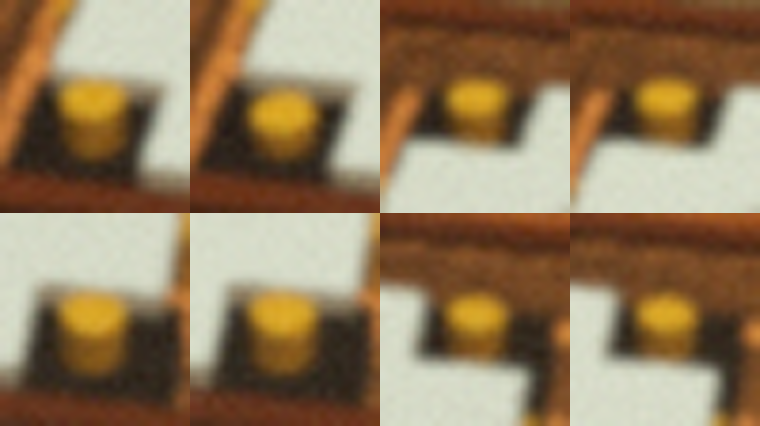

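Only the near right shim sank. I measure how far from its bright top face.

```bash
python3 -c "
from h import *
o=cv2.imread('pics/scene0.png');a=np.mean([optics.capture('scene') for _ in range(4)],0).astype(np.uint8)
for k,u,v in (('NR',245,252),('NL',260,217),('FR',307,259),('FL',315,222)):
    r=[]
    A,B=[im[v-10:v+14,u-6:u+7].astype(np.float32) for im in(o,a)]
    for im in(A,B):
        m=np.clip(im[...,2]-150,0,None)*(im[...,0]<90); col=m.sum(1); r.append((v-10+(col*np.arange(24)).sum()/col.sum()).round(2))
    rows=[im[:,4:9,1].mean(1).round().astype(int).tolist() for im in(A,B)]
    print(k,r);print(*rows,sep='\n') if k in('NR','FR') else 0
"
```

```text
NR [np.float64(250.85), np.float64(252.26)]
[216, 217, 217, 217, 219, 214, 195, 168, 161, 164, 164, 155, 127, 97, 86, 83, 79, 64, 44, 39, 40, 47, 51, 53]
[217, 219, 220, 219, 219, 213, 190, 151, 133, 144, 158, 167, 165, 152, 121, 94, 80, 62, 45, 38, 40, 48, 52, 53]
NL [np.float64(216.47), np.float64(216.5)]
FR [np.float64(258.78), np.float64(258.8)]
[217, 218, 218, 219, 217, 214, 196, 167, 161, 164, 166, 162, 141, 103, 86, 85, 84, 73, 54, 39, 41, 44, 50, 53]
[218, 219, 219, 219, 218, 213, 194, 166, 161, 167, 167, 161, 141, 107, 88, 86, 84, 74, 53, 42, 42, 47, 51, 52]
FL [np.float64(221.84), np.float64(221.84)]
```

The near right shim went down about 1.8 px, where 7 mm should give 2.5 px, and the corner still gave slightly. I go back and press the shim again, harder.

Emit:
{"method": "servo_tool", "body": {
  "deltas": [
    [[0.154, -0.105, 0], [0, 0, 0], 0],
    [[0.154, -0.105, 0], [0, 0, 0], 0],
    [[0.154, -0.105, 0], [0, 0, 0], 0],
    [[0.154, -0.105, 0], [0, 0, 0], 0],
    [[0.154, -0.105, 0], [0, 0, 0], 0],
    [[0.154, -0.105, 0], [0, 0, 0], 0],
    [[0.154, -0.105, 0.05], [0, 0, 0], 0],
    [[0.154, -0.105, 0.05], [0, 0, 0], 0]
  ]
}}

```text
time_s: 10.5
eef_pos: [507.4, -126.6, 139.5]
ee_rot: [0.0, 0.99, 0.138, 0.0]
force: [0.5, -0.0, -0.6]
grip_width: 0.001
grip_force: 0.0
```

Emit:
{"method": "servo_tool", "body": {
  "deltas": [
    [[0, 0, 0.15], [0, 0, 0], 0],
    [[0, 0, 0.15], [0, 0, 0], 0],
    [[0, 0, 0.13], [0, 0, 0], 0],
    [[0, 0, 0], [0, 0, 0], 0],
    [[0, 0, 0], [0, 0, 0], 0]
  ]
}}

```text
time_s: 11.0
eef_pos: [506.7, -128.2, 54.1]
ee_rot: [0.0, 0.99, 0.138, 0.0]
force: [0.7, 0.6, 0.3]
grip_width: -0.006
grip_force: 0.0
```

```bash
python3 -c "
from h import *
where()"
```

```text
t 11.0 dock xy -68.2 -67.0 z 54.15 F [0.65 0.64 0.27] toolx yaw 15.83 tz [ 0. -0. -1.] g -0.005985951650953177
```

Emit:
{"method": "servo_tool", "body": {
  "deltas": [
    [[0.005, 0, 0.03], [0, 0, 0], 0],
    [[0, 0, 0.02], [0, 0, 0], 0],
    [[0, 0, 0], [0, 0, 0], 0],
    [[0, 0, 0.005], [0, 0, 0], 0],
    [[0, 0, 0], [0, 0, 0], 0]
  ]
}}

```text
time_s: 11.5
eef_pos: [507.4, -128.1, 42.7]
ee_rot: [0.0, 0.99, 0.138, 0.0]
force: [-0.4, -0.2, 0.1]
grip_width: -0.0
grip_force: 0.0
```

Emit:
{"method": "servo_tool", "body": {
  "deltas": [
    [[0, 0, 0.005], [0, 0, 0], 0],
    [[0, 0, 0], [0, 0, 0], 0]
  ]
}}

```text
time_s: 11.7
eef_pos: [507.5, -128.1, 41.7]
ee_rot: [0.0, 0.99, 0.138, 0.0]
force: [-0.2, 0.6, 1.0]
grip_width: 0.001
grip_force: 0.7
```

Emit:
{"method": "servo_tool", "body": {
  "deltas": [
    [[0, 0, 0.005], [0, 0, 0], 0],
    [[0, 0, 0], [0, 0, 0], 0]
  ]
}}

```text
time_s: 11.9
eef_pos: [507.5, -128.1, 40.7]
ee_rot: [0.0, 0.99, 0.138, 0.0]
force: [-0.2, 0.1, 4.2]
grip_width: 0.001
grip_force: 2.1
```

Emit:
{"method": "servo_tool", "body": {
  "deltas": [
    [[0, 0, 0.005], [0, 0, 0], 0],
    [[0, 0, 0.005], [0, 0, 0], 0],
    [[0, 0, 0], [0, 0, 0], 0],
    [[0, 0, 0], [0, 0, 0], 0]
  ]
}}

```text
time_s: 12.3
eef_pos: [507.6, -128.2, 39.9]
ee_rot: [0.0, 0.99, 0.138, 0.0]
force: [-4.9, 1.8, 17.5]
grip_width: 0.001
grip_force: 9.0
```

The shim had come back to about 41.5 mm after my quick lift. Now I unload slowly.

Emit:
{"method": "servo_tool", "body": {
  "deltas": [
    [[0, 0, 0], [0, 0, 0], 0],
    [[0, 0, -0.002], [0, 0, 0], 0],
    [[0, 0, -0.002], [0, 0, 0], 0],
    [[0, 0, 0], [0, 0, 0], 0]
  ]
}}

```text
time_s: 12.7
eef_pos: [507.5, -128.2, 40.0]
ee_rot: [0.0, 0.99, 0.138, 0.0]
force: [-2.6, 0.7, 9.1]
grip_width: -0.004
grip_force: 5.1
```

Emit:
{"method": "servo_tool", "body": {
  "deltas": [
    [[0, 0, -0.002], [0, 0, 0], 0],
    [[0, 0, -0.002], [0, 0, 0], 0],
    [[0, 0, 0], [0, 0, 0], 0]
  ]
}}

```text
time_s: 13.0
eef_pos: [507.4, -128.1, 40.1]
ee_rot: [0.0, 0.99, 0.138, 0.0]
force: [-0.7, -0.4, 3.1]
grip_width: -0.0
grip_force: 1.4
```

Emit:
{"method": "servo_tool", "body": {
  "deltas": [
    [[0, 0, -0.002], [0, 0, 0], 0],
    [[0, 0, -0.002], [0, 0, 0], 0],
    [[0, 0, -0.002], [0, 0, 0], 0],
    [[0, 0, 0], [0, 0, 0], 0]
  ]
}}

```text
time_s: 13.4
eef_pos: [507.3, -128.0, 41.2]
ee_rot: [-0.0, 0.99, 0.138, -0.0]
force: [-0.2, -0.0, -0.6]
grip_width: 0.001
grip_force: 0.0
```

Emit:
{"method": "servo_tool", "body": {
  "deltas": [
    [[0, 0, -0.01], [0, 0, 0], 0],
    [[0, 0, -0.015], [0, 0, 0], 0],
    [[0, 0, 0], [0, 0, 0], 0],
    [[0, 0, 0], [0, 0, 0], 0]
  ]
}}

```text
time_s: 13.8
eef_pos: [507.4, -128.1, 46.4]
ee_rot: [0.0, 0.99, 0.138, 0.0]
force: [-1.1, -0.0, 0.2]
grip_width: 0.005
grip_force: 0.0
```

I probe gently for where the top now sits.

Emit:
{"method": "servo_tool", "body": {
  "deltas": [
    [[0, 0, 0.015], [0, 0, 0], 0],
    [[0, 0, 0.01], [0, 0, 0], 0],
    [[0, 0, 0], [0, 0, 0], 0],
    [[0, 0, 0], [0, 0, 0], 0]
  ]
}}

```text
time_s: 14.2
eef_pos: [507.3, -128.0, 41.1]
ee_rot: [-0.0, 0.99, 0.138, -0.0]
force: [0.2, 0.4, -0.3]
grip_width: -0.006
grip_force: 0.0
```

Emit:
{"method": "servo_tool", "body": {
  "deltas": [
    [[0, 0, 0.004], [0, 0, 0], 0],
    [[0, 0, 0], [0, 0, 0], 0]
  ]
}}

```text
time_s: 14.4
eef_pos: [507.3, -128.0, 40.4]
ee_rot: [-0.0, 0.99, 0.138, -0.0]
force: [0.2, -0.4, 0.1]
grip_width: 0.001
grip_force: 0.0
```

Emit:
{"method": "servo_tool", "body": {
  "deltas": [
    [[0, 0, 0.004], [0, 0, 0], 0],
    [[0, 0, 0], [0, 0, 0], 0]
  ]
}}

```text
time_s: 14.6
eef_pos: [507.4, -128.1, 40.0]
ee_rot: [0.0, 0.99, 0.138, 0.0]
force: [-0.8, 0.6, 5.2]
grip_width: -0.001
grip_force: 2.1
```

The top is now flush at about 40.1 mm. I lift slowly, then retreat.

Emit:
{"method": "servo_tool", "body": {
  "deltas": [
    [[0, 0, -0.002], [0, 0, 0], 0],
    [[0, 0, -0.002], [0, 0, 0], 0],
    [[0, 0, -0.002], [0, 0, 0], 0],
    [[0, 0, -0.002], [0, 0, 0], 0],
    [[0, 0, -0.005], [0, 0, 0], 0],
    [[0, 0, -0.02], [0, 0, 0], 0],
    [[0, 0, -0.1], [0, 0, 0], 0],
    [[0, 0, -0.2], [0, 0, 0], 0]
  ]
}}

```text
time_s: 15.4
eef_pos: [506.0, -127.5, 105.2]
ee_rot: [-0.002, 0.991, 0.137, -0.002]
force: [0.1, -1.3, 0.6]
grip_width: -0.002
grip_force: 0.0
```

Emit:
{"method": "servo_tool", "body": {
  "deltas": [
    [[0, 0, -0.2], [0, 0, 0], 0],
    [[-0.15, 0.11, 0], [0, 0, 0], 0],
    [[-0.15, 0.11, 0], [0, 0, 0], 0],
    [[-0.15, 0.11, 0], [0, 0, 0], 0],
    [[-0.15, 0.11, 0], [0, 0, 0], 0],
    [[-0.15, 0.11, 0], [0, 0, 0], 0],
    [[-0.15, 0.11, 0], [0, 0, 0], 0],
    [[-0.15, 0.11, 0], [0, 0, 0], 0]
  ]
}}

```text
time_s: 16.2
eef_pos: [346.2, -334.5, 146.7]
ee_rot: [0.0, 0.99, 0.138, 0.0]
force: [1.0, -0.4, 0.4]
grip_width: 0.002
grip_force: 0.0
```

Emit:
{"method": "servo_tool", "body": {
  "deltas": [
    [[0, 0, 0], [0, 0, 0], 0],
    [[0, 0, 0], [0, 0, 0], 0],
    [[0, 0, 0], [0, 0, 0], 0]
  ]
}}

```text
time_s: 16.5
eef_pos: [347.7, -332.8, 146.4]
ee_rot: [-0.0, 0.99, 0.138, 0.0]
force: [0.3, 0.4, 0.5]
grip_width: 0.002
grip_force: 0.0
```

```bash
python3 -c "
from h import *
o=cv2.imread('pics/scene0.png');a=np.mean([optics.capture('scene') for _ in range(4)],0).astype(np.uint8)
for k,u,v in (('NR',245,252),('NL',260,217),('FR',307,259),('FL',315,222)):
    r=[]
    A,B=[im[v-10:v+14,u-6:u+7].astype(np.float32) for im in(o,a)]
    for im in(A,B):
        m=np.clip(im[...,2]-150,0,None)*(im[...,0]<90); col=m.sum(1); r.append((v-10+(col*np.arange(24)).sum()/col.sum()).round(2))
    print(k,r)
    if k=='NR':print(B[:,4:9,1].mean(1).round().astype(int).tolist())
t=cv2.imread('pics/top0.png');d=cv2.absdiff(cv2.GaussianBlur(t,(5,5),0),cv2.GaussianBlur(optics.capture('top'),(5,5),0)).max(2)[:265,130:450]
ys,xs=np.nonzero(d>45);print('top change px',len(xs),(xs.mean()+130,ys.mean()) if len(xs) else '')
where()"
```

```text
NR [np.float64(250.85), np.float64(252.92)]
[222, 224, 224, 224, 223, 218, 197, 154, 123, 119, 144, 164, 171, 169, 148, 111, 82, 64, 48, 37, 44, 51, 53, 54]
NL [np.float64(216.47), np.float64(216.56)]
FR [np.float64(258.78), np.float64(258.83)]
FL [np.float64(221.84), np.float64(221.85)]
top change px 0 
t 16.75 dock xy -277.0 -220.7 z 146.33 F [-0.2  -0.15  0.46] toolx yaw 15.88 tz [ 0. -0. -1.] g -0.0014632543333848655
```

The near right shim has now moved 2.5 px, which is the full 7 mm. The other shims, the plate and the loose objects are unchanged.

```bash
python3 -c "
from rig import ctrl
print(ctrl.finish_job())"
```

```text
the job is handed in; nothing more can be done
None
```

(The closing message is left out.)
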